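# Humidity check through the mini greenhouse port

## Robot

A 6-joint arm with a two-finger parallel gripper is mounted at the origin on the work surface. World frame = base frame: x ahead of the robot, y to its left, z up, the work surface at z = 0. Lengths are in mm, angles in rad, forces in N, time in s.
With the tool pointing down it reaches from about 275 to 1000 mm from the base axis. Payload 8.4 kg.
Tool frame: the origin (TCP) lies where the fingers leave the gripper's body, on its centre line; the fingertips stand 73 mm ahead of it and the grasp point (between the pads) lies 54 mm ahead of it (grip_point_offset is the distance from the TCP to the grasp point, in mm); z points along the fingers, y is the direction in which the jaws open and shut (so a half turn about z gives the same grasp; the last joint's range is limited). The gripper opens to 85 mm and grips with 20 to 120 N. Pads are 22 mm wide; open, the fingers measure 114 mm over their backs; the gripper's body (76 mm by 85 mm) begins 54 mm behind the grasp point. The pads swing forward as they close: fully open they stand 13 mm farther back than shut.
Start: joints at [1.14, 0.353, 1.633, -0, 1.155, -0.002], TCP at [259.861, 568.419, 303.881] pointing down, gripper open.
Joint ranges: [-2.63, 2.63], [-0.92, 2.1], [0.06, 2.66], [-1.3, 4.44], [0, 2.69], [-3.02, 3.02]. Speed limits (rad/s): [2.22, 2.22, 2.79, 3.14, 3.14, 3.14].

## Interface

Orientations are given as [roll, pitch, yaw] about the fixed x, y, z axes, in that order (R = Rz(yaw) Ry(pitch) Rx(roll)).
In Python, from rig import sense, grab_frame, sign_off, grip_point_offset gives the robot as it stands. The module is installed in compiled form; this text tells all that it offers.
- The arm moves only by the tool drive_tool, never from a script. Its argument "targets" is one flat list of numbers, 7 for each row, row after row: the shift along the tool's x, y, z in m, then the turn, a rotation vector about the tool's x, y, z in rad, then the opening, from 0 (shut) to 1 (fully open). In form: [tx, ty, tz, wx, wy, wz, grip, tx, ty, tz, wx, wy, wz, grip, ...]. A call has 1 to 12 rows; each row is the pose to reach, as a shift and turn from the pose commanded when the call began, along the tool's axes at that moment; what a row does not reach only later rows make up. A row lasts 1/12 s, in which the tool goes at most 41.7 mm and 7.16 degrees, less where a joint would pass 70% of its speed; a pose out of reach is approached as far as the arm can. A call with a gripper value outside its range is refused whole. The fingers move at their own pace and stop on an object; "force" is the grip in N (left out, the last holds). Time passes only in rows, so rows that repeat a pose let the fingers close. It gives the time, the measured TCP pose, the force and the opening at its end, in the units of the state.
- sense(): the state, without advancing time (a new reading comes with each control period).
- grab_frame(name): name is "scene" or "top" or "wrist"; returns a dict with "color" (384x512x3 uint8, blue, green, red), "vertical_fov" (degrees; the focal length in pixels is half the picture's height over the tangent of half this angle, whatever the lens; pixels are square), "cx", "cy" (the principal point, pixels), "world_from_camera" (4x4, takes a point from camera to world coordinates). Camera axes: x right, y down, z forward; pixel columns grow to the right and rows downward; lengths in mm; the calibration is good to about 2 mm. A picture is of the moment at which its call begins. There is no depth.
- sign_off(): hands the job in, once; it reports no verdict.
The state is a dict: "clock": time; "qpos": joint angles; "qvel": joint speeds; "joint_efforts": joint torques, N m; "eef_pos": TCP position; "tcp_rot": TCP orientation; "contact_force": force on the tool from outside, world axes, zero at the start; "wrist_torque": the same for the moment, N m; "opening": opening from 0.0 (shut) to 1.0 (fully open).
Only numpy, scipy, OpenCV 4.12 (cv2) and the standard library are available. Lean on these libraries where they do the work, as an engineer would, in place of code of your own. Each camera call takes 0.05 s, during which the arm holds its last target. There are 200 camera calls.

## Task

Check the air in the mini greenhouse: slide the shutter on its lid fully open against its end stop, then take the humidity probe out of its wooden stand and lower its rod, upright, about 80 mm (8 cm) down through the round guide port that the shutter covered. The rod must not touch the sides of the port, because the droplets there spoil the reading. Finish while still holding the probe there by its handle, steady and centred in the port and not resting on the lid, and leave the other things on the table where they stand.

Things in the scene. Friction and masses are not known exactly. Their poses are not given: they have to be found in the camera images.
- greenhouse: Mini greenhouse, fixed: black tray, clear cover, 180 (its x) by 260 (its y) by 120 mm to the lid's top face; nothing on the lid is higher than 142 mm. Origin: centre of its underside, z up. A white panel 86 mm wide runs along the lid's middle; in it, 45 mm from the centre towards +y, is the round port under the grey shutter; towards -y a flat round air vent (56 mm across), not used.
- port (a point): Centre of the guide port's mouth in the lid's top face, 120 mm above the table; axes as the greenhouse. Round bore of 26 mm diameter straight down, 26 mm long, then open air to the tray floor 116 mm below the mouth. The shutter's two guide rails, 8 mm high, run along y, 21 mm to either side of the port's axis. The closed shutter covers the port.
- shutter (a joint): Slide of the shutter, m: 0 closed (centred over the port), 0.050 fully open against its end stop; it moves level towards the greenhouse's -y as the value grows. Starts between 0 and 0.02. It stays where it is left and takes about 2 N to slide.
- shutter_grip (a point): Middle of the top of the shutter's finger rib. The shutter is a flat grey plate, 46 (x) by 62 mm (y), its top 5 mm above the lid; the rib across its middle is 34 mm long (x), 12 mm thick (y), 17 mm high, so its top is 22 mm above the lid and 142 mm above the table. Axes as the greenhouse.
- stand: Turned wooden probe stand, fixed: round foot of 90 mm diameter, 10 mm high, and an upright tube of 38 mm diameter, rim 122 mm above the table, with a 16 mm bore. Origin: centre of its underside. It stands to the left or to the right of the greenhouse.
- probe: Humidity probe, 0.1 kg, upright in the stand: steel rod of 12 mm diameter, 110 mm long, black tip, below a white handle 24 mm thick (its x), 38 wide (its y), 90 high, centred on the rod. Origin: bottom end of the rod, z up the rod; the handle spans 110 to 200 mm. Its underside rests on the stand's rim, so the origin starts 12 mm above the table. It must rise 110 mm to leave the stand.
- pencil_pot: White round pot with pencils, 78 mm across, 95 mm high (150 mm with the pencils), loose, a bystander on the other side of the greenhouse from the stand. Origin: centre of its underside.
- remote: Black remote control, 170 by 42 by 18 mm, loose on the table between robot and greenhouse, a bystander. Origin: centre of its underside, x along its length.
- tin: Blue tin, 80 mm across, 100 mm high, loose, a bystander. Origin: centre of its underside.
- candle: Candle in a glass, 80 mm across, 85 mm high, loose, a bystander. Origin: centre of its underside.
- mister: Small brass plant mister, 56 mm across, 98 mm high, loose on the table between robot and greenhouse, a bystander. Origin: centre of its underside.
Mind the look-alikes: they are no part of the job. Of the things like the probe, leave any that is orange or yellow; of the rest the larger one is meant.

How it is judged (in metres and radians):
On the way, in this order (a step that is already met when the one before it is completed fails the run):
1. the shutter is slid fully open to its end stop (at least 47 of 50 mm) (value of joint shutter above 0.047 m), for 0.2 s.
2. the rod hangs centred in the port, 62 to 100 mm deep, held by the gripper (horizontal distance between probe and port below 0.005 m and angle between probe's own z axis and vertical below 0.06 rad and z of probe in the frame of port between -0.1 and -0.062 m and contact force between probe and greenhouse below 0.2 N and linear speed of probe below 0.015 m/s and contact force between probe and the fingers above 3 N), for 0.3 s.
At the end, for the whole second after the job is handed in: The shutter is open by at least 47 of its 50 mm; the gripper holds the probe (more than 3 N on it) still (under 15 mm/s), upright within 0.06 rad, with the rod's bottom end 62 to 100 mm below the mouth of the port and within 5 mm of the port's axis, and the probe touches nothing of the greenhouse (all of step 2 and value of joint shutter above 0.047 m); the arm keeps its last pose, push and grip.
It fails at once if the probe touches the greenhouse, its lid, shutter or port (more than 0.3 N) (contact force between probe and greenhouse above 0.3 N).
It fails at once if a bystander is moved by more than 20 mm (distance of any of pencil_pot, remote, tin, candle, mister from where it was at the start of the episode above 0.02 m).
It also fails if it takes over 59 s, if anything falls off the work surface, if the arm or the gripper's body presses on something with over 40 N, if the wrist force passes 120 N, or if a joint passes its speed limit or range.

## Working session

There is one attempt and no reset: what is moved stays moved. The work goes in short steps, Python scripts to look and compute and a tool call to move; the robot and the scene stay as the last step left them, time stands still between calls to the robot, and variables do not carry over. Pictures are saved under pics/ and viewed, about 8 in all and at most 12, crops included, and the job is handed in when it is done.

Besides the shell and the picture viewer there is one more tool, called after ">>>" in YAML: its name, and indented under it one key for each argument. drive_tool: Moves the arm, as the interface text tells. Its arguments: {"type":"object","properties":{"targets":{"type":"array"},"force":{"type":"number"}},"required":["targets"]}

```bash
mkdir -p pics
cat > h.py <<'E'
import numpy as np, cv2
from rig import sense, grab_frame, sign_off, grip_point_offset
def get(n):
    f=grab_frame(n); f['f']=192/np.tan(np.radians(f['vertical_fov'])/2); return f
def ray(f,u,v,z):
    T=np.array(f['world_from_camera']); d=T[:3,:3]@np.array([(u-f['cx'])/f['f'],(v-f['cy'])/f['f'],1]); o=T[:3,3]
    return (o+d*(z-o[2])/d[2]).round(1)
E
python3 - <<'E'
from h import *
import pickle
fs={n:get(n) for n in('scene','top','wrist')}
pickle.dump(fs,open('f0.pkl','wb'))
for n in fs: cv2.imwrite(f'pics/{n}0.png',fs[n]['color']); print(n,fs[n]['f'],np.array(fs[n]['world_from_camera']).round(2).tolist())
s=sense();print(s,grip_point_offset)
E
```

```text
scene 369.8304807156457 [[-0.85, 0.37, -0.38, 907.98], [0.53, 0.57, -0.63, 659.23], [-0.02, -0.74, -0.68, 787.73], [0.0, 0.0, 0.0, 1.0]]
top 379.32276530301164 [[-0.01, -1.0, 0.05, 465.46], [-1.0, 0.01, -0.03, 57.25], [0.03, -0.05, -1.0, 1252.78], [0.0, 0.0, 0.0, 1.0]]
wrist 278.48075247425305 [[0.42, 0.88, 0.24, 199.23], [0.91, -0.4, -0.11, 595.9], [-0.0, 0.26, -0.96, 373.01], [0.0, 0.0, 0.0, 1.0]]
{'clock': 0.15, 'qpos': array([ 1.13960748e+00,  3.53489103e-01,  1.63394683e+00, -4.17122043e-06,
        1.15521017e+00, -2.41895961e-03]), 'qvel': array([ 0.00114143, -0.00165496, -0.00212074, -0.00079034, -0.00242335,
       -0.00068341]), 'joint_efforts': array([ 1.23298942e-03, -6.05632067e+01, -3.42340708e+01,  6.67484142e-05,
        5.96550701e-03,  9.76783394e-05]), 'eef_pos': array([259.73931418, 568.16263931, 303.34112768]), 'tcp_rot': array([-3.14053921e+00,  1.26615002e-06,  2.71282445e+00]), 'contact_force': array([-0.29627666,  0.59756578, -0.04394837]), 'wrist_torque': array([-0.01296364,  0.04756624, -0.01174772]), 'opening': 1.0003011117124163} 53.900000000000006
```

View pics/scene0.png

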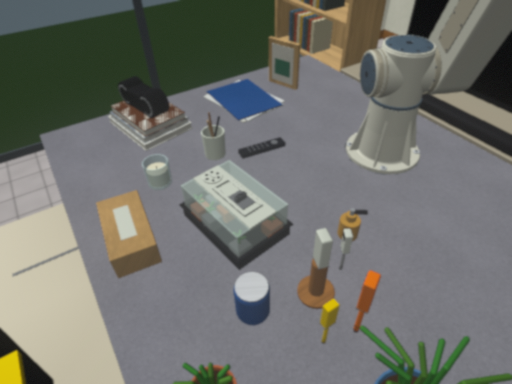

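View pics/top0.png

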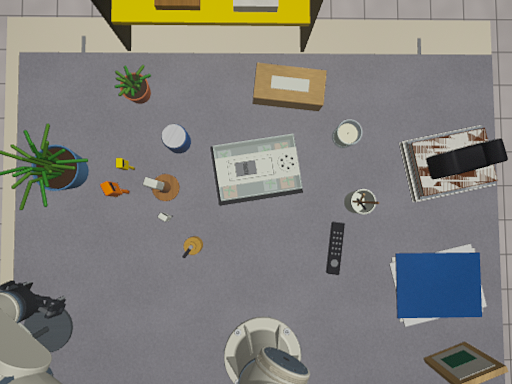

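The scene view shows the greenhouse at (235,210) and the probe standing at (320,265), with a small white look-alike near (347,245). In the top view the greenhouse is at (257,168), vent (288,162), shutter rib (246,168) and stand (165,187).

Run:
```python
from h import *
import pickle
fs=pickle.load(open('f0.pkl','rb'))
a=cv2.resize(fs['top']['color'][125:215,130:310],None,fx=4.4,fy=4.4,interpolation=cv2.INTER_CUBIC)
cv2.imwrite('pics/c1.png',a)
t=fs['top']
for n,u,v,z in [('rib',246,168,142),('vent',288,162,120),('stand',165,187,10)]: print(n,ray(t,u,v,z))
```

```text
rib [590.8  48.3 142. ]
vent [611.  -78.4 120. ]
stand [544.4 311.6  10. ]
```

View pics/c1.png

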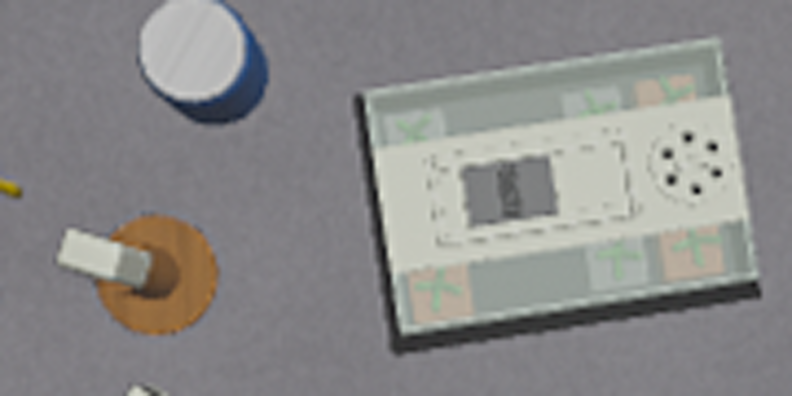

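The crop shows lid corners (362,92), (720,40), (757,278), (400,335), the rib centre at (511,190), the foot centre at (158,274), and the handle's top face at about (68,230), (120,246), (112,278), (57,260).

Run:
```python
from h import *
import pickle
t=pickle.load(open('f0.pkl','rb'))['top']
P=lambda u,v,z: ray(t,130+(u+.5)/4.4-.5,125+(v+.5)/4.4-.5,z)
c=np.array([P(*p,120) for p in [(362,92),(720,40),(757,278),(400,335)]]);print(c)
C=c.mean(0);
yd=(c[0]+c[3]-c[1]-c[2])[:2];yd/=np.linalg.norm(yd);xd=np.array([yd[1],-yd[0]])
print('centre',C,'yaw',np.arctan2(xd[1],xd[0]))
port=C[:2]+45*yd;print('port',port)
rib=P(511,190,142);print('rib',rib,'rel port gx,gy',(rib[:2]-port)@xd,(rib[:2]-port)@yd)
print('stand',P(158,274,10))
h=np.array([P(*p,212) for p in [(68,230),(120,246),(112,278),(57,260)]]);print(h,h.mean(0))
d=(h[0]+h[3]-h[1]-h[2])[:2];print('handle yaw',np.arctan2(-d[0],d[1]))
```

```text
[[ 661.4  150.1  120. ]
 [ 697.   -95.4  120. ]
 [ 532.9 -118.7  120. ]
 [ 495.5  124.6  120. ]]
centre [596.7   15.15 120.  ] yaw 0.14824962753692952
port [590.0531766  59.6564011]
rib [591.4  49.  142. ] rel port gx,gy -0.24197674610035658 -10.738447973649114
stand [544.8 309.9  10. ]
[[559.5 324.5 212. ]
 [549.4 292.4 212. ]
 [529.5 297.2 212. ]
 [540.9 331.1 212. ]] [544.825 311.3   212.   ]
handle yaw -0.3149169477869047
```

```bash
cat >> h.py <<'E'
def mv(x,y,z,psi):
    from scipy.spatial.transform import Rotation as R
    s=sense(); A=R.from_euler('xyz',s['tcp_rot']); B=R.from_euler('xyz',[np.pi,0,psi])
    print('shift m',(A.inv().apply(np.array([x,y,z])-s['eef_pos'])/1000).round(4),'turn',(A.inv()*B).as_rotvec().round(4))
E
python3 -c "
from h import *
mv(591,49,310,3.29)"
```

```text
shift m [-0.5171 -0.3345 -0.0063] turn [-1.000e-03 -3.000e-04 -5.772e-01]
```

>>> drive_tool:
  targets: [-0.517, -0.3345, -0.006, 0, 0, -0.577, 0.8, -0.517, -0.3345, -0.006, 0, 0, -0.577, 0.8, -0.517, -0.3345, -0.006, 0, 0, -0.577, 0.8, -0.517, -0.3345, -0.006, 0, 0, -0.577, 0.8, -0.517, -0.3345, -0.006, 0, 0, -0.577, 0.8, -0.517, -0.3345, -0.006, 0, 0, -0.577, 0.8, -0.517, -0.3345, -0.006, 0, 0, -0.577, 0.8, -0.517, -0.3345, -0.006, 0, 0, -0.577, 0.8, -0.517, -0.3345, -0.006, 0, 0, -0.577, 0.8, -0.517, -0.3345, -0.006, 0, 0, -0.577, 0.8, -0.517, -0.3345, -0.006, 0, 0, -0.577, 0.8, -0.517, -0.3345, -0.006, 0, 0, -0.577, 0.8]

```text
clock: 1.15
eef_pos: [526.7, 149.1, 308.7]
tcp_rot: [3.142, 0.0, -2.993]
contact_force: [0.7, 0.7, -0.5]
opening: 0.801
```

```bash
python3 -c "
from h import *
mv(591,49,310,3.29)"
```

```text
shift m [-0.0488 -0.1085 -0.0013] turn [ 0.0001  0.     -0.0003]
```

>>> drive_tool:
  targets: [-0.024, -0.054, 0, 0, 0, 0, 0.6, -0.04, -0.09, 0, 0, 0, 0, 0.6, -0.04, -0.09, 0, 0, 0, 0, 0.6, -0.04, -0.09, 0, 0, 0, 0, 0.6, -0.04, -0.09, 0, 0, 0, 0, 0.6, -0.04, -0.09, 0, 0, 0, 0, 0.6]

```text
clock: 1.65
eef_pos: [578.2, 68.8, 308.4]
tcp_rot: [3.141, -0.001, -2.993]
contact_force: [-0.4, 1.1, -0.7]
opening: 0.6
```

Run:
```python
from h import *
import pickle
f=get('wrist');pickle.dump(f,open('f1.pkl','wb'))
cv2.imwrite('pics/w1.png',cv2.resize(f['color'],None,fx=1.5,fy=1.5)); mv(591,49,310,3.29);print(sense()['eef_pos'])
```

```text
shift m [-0.0097 -0.0218 -0.0015] turn [ 0.0004 -0.0008  0.0008]
[578.13871945  69.11511167 308.520902  ]
```

View pics/w1.png

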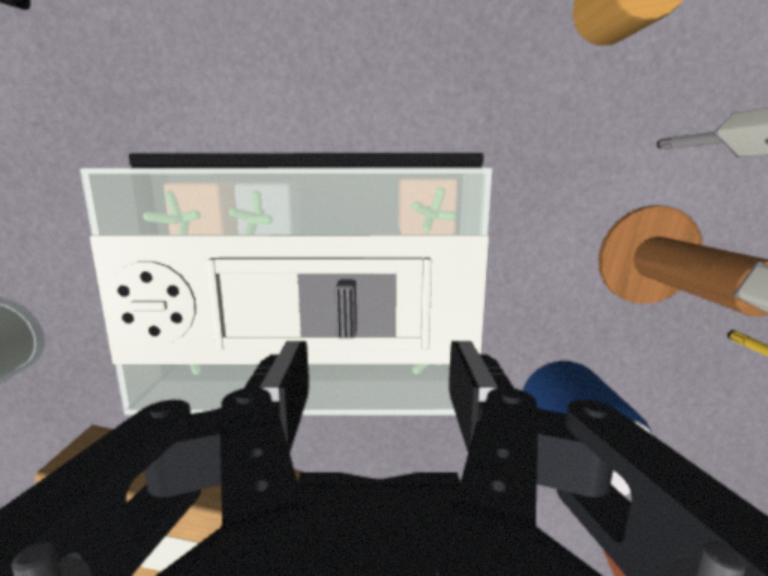

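The wrist view shows the lid square with the tool: lid top corners (83,170), (491,170), (482,415), (125,415), rib top from about (338,286) to (356,338), frame ends x≈213 and 430.

Run:
```python
from h import *
import pickle
t=pickle.load(open('f1.pkl','rb'))
P=lambda u,v,z: ray(t,(u+.5)/1.5-.5,(v+.5)/1.5-.5,z)
c=np.array([P(*p,120) for p in [(491,170),(83,170),(125,415),(482,415)]]);C=c.mean(0)
yd=(c[0]+c[3]-c[1]-c[2])[:2];print(c,np.linalg.norm(yd)/2);yd/=np.linalg.norm(yd);xd=np.array([yd[1],-yd[0]])
print(C,'yaw',np.arctan2(xd[1],xd[0]),'port',C[:2]+45*yd)
p=np.array([P(*p,120) for p in [(92,236),(488,236),(482,363),(112,363)]]);print('panel',p.mean(0),p.mean(0)[:2]+45*yd)
rib=P(347,312,142);print('rib',rib,(rib[:2]-C[:2]-45*yd)@np.c_[xd,yd])
print('stand foot',P(650,253,10))
```

```text
[[ 499.9  125.   120. ]
 [ 535.7 -115.   120. ]
 [ 698.6  -91.9  120. ]
 [ 661.9  154.6  120. ]] 245.93622140709573
[599.025  18.175 120.   ] yaw 0.14793493407726938 port [592.3921828   62.68349061]
panel [599.175  16.725 120.   ] [592.5421828   61.23349061]
rib [593.2  52.3 142. ] [ -0.73149046 -10.38914662]
stand foot [543.3 309.1  10. ]
```

>>> drive_tool:
  targets: [-0.0116, -0.02, 0, 0, 0, 0, 0.5, -0.0116, -0.02, 0.02, 0, 0, 0, 0.5, -0.0116, -0.02, 0.045, 0, 0, 0, 0.5, -0.0116, -0.02, 0.07, 0, 0, 0, 0.5, -0.0116, -0.02, 0.09, 0, 0, 0, 0.5, -0.0116, -0.02, 0.1, 0, 0, 0, 0.5, -0.0116, -0.02, 0.104, 0, 0, 0, 0.5, -0.0116, -0.02, 0.104, 0, 0, 0, 0.3, -0.0116, -0.02, 0.104, 0, 0, 0, 0.3, -0.0116, -0.02, 0.104, 0, 0, 0, 0, -0.0116, -0.02, 0.104, 0, 0, 0, 0, -0.0116, -0.02, 0.104, 0, 0, 0, 0]
  force: 30

```text
clock: 2.7
eef_pos: [594.1, 50.2, 206.2]
tcp_rot: [3.141, 0.002, -2.994]
contact_force: [-0.4, 1.6, 7.3]
opening: 0.125
```

>>> drive_tool:
  targets: [0, 0, 0, 0, 0, 0, 0, 0, 0, 0, 0, 0, 0, 0, 0, 0, 0, 0, 0, 0, 0]

```text
clock: 2.95
eef_pos: [594.1, 50.1, 206.2]
tcp_rot: [3.141, 0.002, -2.994]
contact_force: [-1.8, 1.7, 8.6]
opening: 0.129
```

>>> drive_tool:
  targets: [0, -0.003, -0.002, 0, 0, 0, 0, 0, -0.008, -0.002, 0, 0, 0, 0, 0, -0.013, -0.002, 0, 0, 0, 0, 0, -0.018, -0.002, 0, 0, 0, 0, 0, -0.023, -0.002, 0, 0, 0, 0, 0, -0.028, -0.002, 0, 0, 0, 0, 0, -0.033, -0.002, 0, 0, 0, 0, 0, -0.036, -0.002, 0, 0, 0, 0, 0, -0.036, -0.002, 0, 0, 0, 0]

```text
clock: 3.7
eef_pos: [599.5, 13.7, 206.4]
tcp_rot: [-3.141, 0.002, -2.994]
contact_force: [6.0, -0.6, -9.6]
opening: 0.125
```

>>> drive_tool:
  targets: [0, -0.002, 0, 0, 0, 0, 0, 0, -0.004, 0, 0, 0, 0, 0, 0, -0.005, 0, 0, 0, 0, 0, 0, -0.005, 0, 0, 0, 0, 0, 0, -0.005, 0, 0, 0, 0, 0]

```text
clock: 4.12
eef_pos: [600.0, 10.4, 206.4]
tcp_rot: [3.14, 0.002, -2.994]
contact_force: [5.1, 7.9, -10.0]
opening: 0.127
```

>>> drive_tool:
  targets: [0, -0.001, 0, 0, 0, 0, 0, 0, -0.002, 0, 0, 0, 0, 0, 0, -0.003, 0, 0, 0, 0, 0, 0, -0.003, 0, 0, 0, 0, 0, 0, -0.003, 0, 0, 0, 0, 0]

```text
clock: 4.53
eef_pos: [600.1, 9.9, 206.4]
tcp_rot: [3.135, 0.001, -2.995]
contact_force: [3.8, 22.5, -8.0]
opening: 0.126
```

>>> drive_tool:
  targets: [0, 0.002, 0, 0, 0, 0, 0, 0, 0.003, 0, 0, 0, 0, 0, 0, 0.003, 0, 0, 0, 0, 0.4, 0, 0.003, 0, 0, 0, 0, 0.4, 0, 0.003, 0, 0, 0, 0, 0.4, 0, 0.003, -0.02, 0, 0, 0, 0.4, 0, 0.003, -0.05, 0, 0, 0, 0.5, 0, 0.003, -0.08, 0, 0, 0, 0.6, 0, 0.015, -0.1, 0, 0, 0, 0.8, 0, 0.03, -0.1, 0, 0, 0, 0.8, 0, 0.04, -0.1, 0, 0, 0, 0.8, 0, 0.04, -0.1, 0, 0, 0, 0.8]

```text
clock: 5.53
eef_pos: [593.2, 47.4, 306.1]
tcp_rot: [3.141, -0.001, -2.992]
contact_force: [-0.9, 0.1, -0.1]
opening: 0.799
```

>>> drive_tool:
  targets: [0, 0, 0, 0, 0, 0, 0.8, 0, 0, 0, 0, 0, 0, 0.8, 0, 0, 0, 0, 0, 0, 0.8]

```text
clock: 5.78
eef_pos: [593.6, 45.5, 305.7]
tcp_rot: [-3.141, -0.002, -2.994]
contact_force: [-0.5, 1.5, -0.0]
opening: 0.798
```

Run:
```python
from h import *
import pickle
f=get('wrist');pickle.dump(f,open('f2.pkl','wb'));pickle.dump(get('top'),open('f2t.pkl','wb'))
cv2.imwrite('pics/w2.png',cv2.resize(f['color'][130:280,40:400],None,fx=2.2,fy=2.2,interpolation=cv2.INTER_CUBIC)); print(sense()['eef_pos'])
```

```text
[593.82800468  45.4933843  306.03697638]
```

View pics/w2.png

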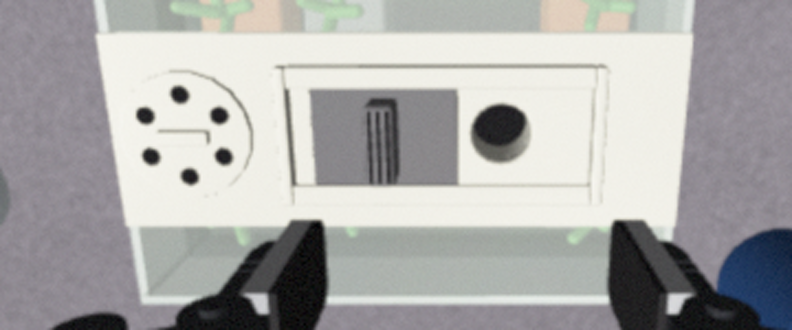

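The shutter is open and the port shows as an ellipse spanning x 471–531 and y 103–162 in the crop, centred near (501,132); the plate's near edge is at x≈458.

Run:
```python
from h import *
import pickle
t=pickle.load(open('f2.pkl','rb'))
P=lambda u,v,z: ray(t,40+(u+.5)/2.2-.5,130+(v+.5)/2.2-.5,z)
for n,p in dict(port=(501,132.5,120),l=(471,133,120),r=(531,133,120),t=(501,103,120),b=(501,162,120),edge=(458,133,125),rib=(381,143,142)).items(): print(n,P(*p))
p=np.array([P(*p,120) for p in [(97,34),(692,34),(675,225),(126,225)]]);print(p,p.mean(0)[:2]+45*np.array([-.1474,.989]))
# port in top view
f=pickle.load(open('f2t.pkl','rb'));print(np.array(t['world_from_camera']).round(3).tolist())
T=np.linalg.inv(np.array(f['world_from_camera']));q=T@np.array([592,61,120,1]);u,v=f['cx']+f['f']*q[0]/q[2],f['cy']+f['f']*q[1]/q[2];print(u,v)
c=f['color'][int(v)-25:int(v)+25,int(u)-30:int(u)+30];cv2.imwrite('pics/t2.png',cv2.resize(c,None,fx=12,fy=12,interpolation=cv2.INTER_CUBIC))
```

```text
port [592.3  60.1 120. ]
l [594.4  47.4 120. ]
r [590.6  73.  120. ]
t [579.5  58.  120. ]
b [605.5  62.3 120. ]
edge [593.9  41.7 125. ]
rib [598.   11.7 142. ]
[[ 575.4 -111.8  120. ]
 [ 539.1  131.4  120. ]
 [ 623.2  144.5  120. ]
 [ 659.6  -99.7  120. ]] [592.692  60.605]
[[-0.148, 0.955, 0.259, 527.942], [0.989, 0.142, 0.039, 35.833], [0.0, 0.262, -0.965, 375.553], [0.0, 0.0, 0.0, 1.0]]
241.7063453625214 168.43852647802422
```

>>> drive_tool:
  targets: [0.001, 0.03, -0.024, 0, 0, 0.12, 0.8, 0.002, 0.06, -0.024, 0, 0, 0.24, 0.8, 0.003, 0.08, -0.024, 0, 0, 0.36, 0.8, 0.004, 0.1, -0.024, 0, 0, 0.48, 0.8, 0.005, 0.12, -0.024, 0, 0, 0.6, 0.8, 0.005, 0.14, -0.024, 0, 0, 0.72, 0.8, 0.006, 0.16, -0.024, 0, 0, 0.84, 0.8, 0.007, 0.18, -0.024, 0, 0, 0.96, 0.8, 0.008, 0.2, -0.024, 0, 0, 1.08, 0.8, 0.008, 0.22, -0.024, 0, 0, 1.2, 0.8, 0.009, 0.24, -0.024, 0, 0, 1.32, 0.8, 0.0096, 0.269, -0.024, 0, 0, 1.44, 0.8]

```text
clock: 6.88
eef_pos: [544.8, 310.3, 330.4]
tcp_rot: [-3.141, 0.001, 1.843]
contact_force: [1.0, -0.3, -0.1]
opening: 0.805
```

```bash
python3 -c "
from h import *
mv(544.5,310.2,330,1.256);print(sense()['eef_pos'],sense()['tcp_rot'])"
```

```text
shift m [ 0.     -0.0003  0.0004] turn [-3.000e-04  9.000e-04  5.866e-01]
[544.81862652 310.26879892 330.42249376] [-3.14106261e+00  7.98242405e-04  1.84264930e+00]
```

>>> drive_tool:
  targets: [0, 0, 0, 0, 0, 0.12, 0.8, 0, 0, 0, 0, 0, 0.24, 0.8, 0, 0, 0, 0, 0, 0.36, 0.8, 0, 0, 0, 0, 0, 0.48, 0.8, 0, 0, 0, 0, 0, 0.58, 0.8, 0, 0, 0, 0, 0, 0.587, 0.8, 0, 0, 0, 0, 0, 0.587, 0.8, 0, 0, 0, 0, 0, 0.587, 0.8]

```text
clock: 7.55
eef_pos: [544.8, 310.4, 330.5]
tcp_rot: [-3.141, 0.0, 1.266]
contact_force: [-0.4, 0.2, -0.5]
opening: 0.803
```

Run:
```python
from h import *
import pickle
f=get('wrist');pickle.dump(f,open('f3.pkl','wb'))
cv2.imwrite('pics/w3.png',cv2.resize(f['color'],None,fx=1.5,fy=1.5,interpolation=cv2.INTER_CUBIC)); print(sense()['eef_pos'],sense()['tcp_rot'])
```

```text
[544.81040632 310.42861478 330.57790368] [-3.14147865e+00  1.59740362e-04  1.26533506e+00]
```

View pics/w3.png

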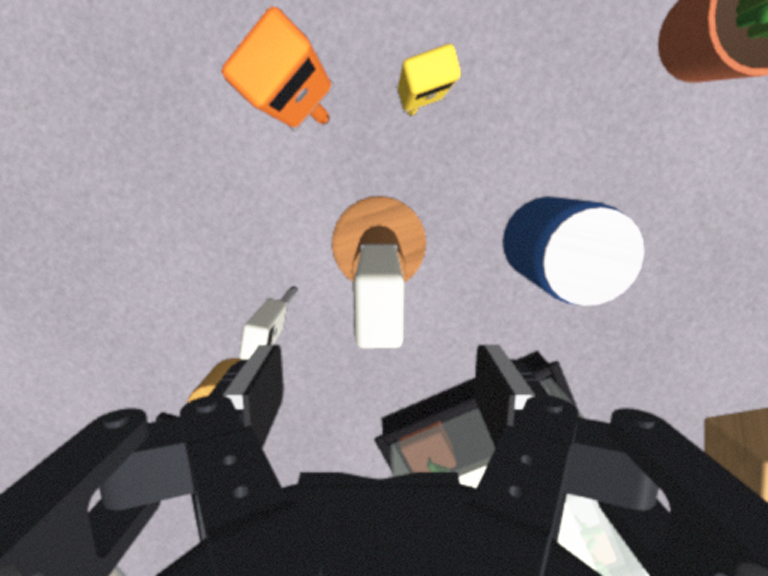

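The probe handle lies square between the jaws: top face about (355,281), (403,280), (403,346), (357,347); foot centre (379,243).

Run:
```python
from h import *
import pickle
t=pickle.load(open('f3.pkl','rb'))
P=lambda u,v,z: ray(t,(u+.5)/1.5-.5,(v+.5)/1.5-.5,z)
p=np.array([P(*p,212) for p in [(355,281),(403,280),(403,346),(357,347)]]);print(p,p.mean(0),P(379,243,10))
d=(p[0]+p[1]-p[2]-p[3])[:2];print(np.arctan2(d[1],d[0]))
mv(*p.mean(0)[:2],238,1.256)
```

```text
[[540.  331.6 212. ]
 [561.5 325.4 212. ]
 [552.  293.7 212. ]
 [530.6 299.9 212. ]] [546.025 312.65  212.   ] [546.7 314.5  10. ]
1.2810768984566323
shift m [0.0025 0.0005 0.0926] turn [-0.0001  0.0002  0.0093]
```

>>> drive_tool:
  targets: [0.002, 0.0005, 0.02, 0, 0, -0.01, 0.8, 0.002, 0.0005, 0.045, 0, 0, -0.01, 0.8, 0.002, 0.0005, 0.07, 0, 0, -0.01, 0.8, 0.002, 0.0005, 0.085, 0, 0, -0.01, 0.7, 0.002, 0.0005, 0.0926, 0, 0, -0.01, 0.5, 0.002, 0.0005, 0.0926, 0, 0, -0.01, 0.4, 0.002, 0.0005, 0.0926, 0, 0, -0.01, 0.3, 0.002, 0.0005, 0.0926, 0, 0, -0.01, 0.2, 0.002, 0.0005, 0.0926, 0, 0, -0.01, 0.1, 0.002, 0.0005, 0.0926, 0, 0, -0.01, 0, 0.002, 0.0005, 0.0926, 0, 0, -0.01, 0]
  force: 40

```text
clock: 8.52
eef_pos: [546.0, 312.5, 238.8]
tcp_rot: [3.141, -0.001, 1.273]
contact_force: [0.1, 0.8, -0.8]
opening: 0.276
```

>>> drive_tool:
  targets: [0, 0, 0, 0, 0, 0, 0, 0, 0, 0, 0, 0, 0, 0, 0, 0, 0, 0, 0, 0, 0]

```text
clock: 8.77
eef_pos: [546.0, 312.5, 238.8]
tcp_rot: [3.141, -0.001, 1.273]
contact_force: [-1.2, -0.3, 5.4]
opening: 0.276
```

>>> drive_tool:
  targets: [0, 0, -0.005, 0, 0, 0, 0, 0, 0, -0.015, 0, 0, 0, 0, 0, 0, -0.03, 0, 0, 0, 0, 0, 0, -0.045, 0, 0, 0, 0, 0, 0, -0.06, 0, 0, 0, 0, 0, 0, -0.075, 0, 0, 0, 0, 0, 0, -0.09, 0, 0, 0, 0, 0, 0, -0.105, 0, 0, 0, 0, 0, 0, -0.12, 0, 0, 0, 0, 0, 0, -0.135, 0, 0, 0, 0, 0, 0, -0.15, 0, 0, 0, 0, 0, 0, -0.165, 0, 0, 0, 0]

```text
clock: 9.77
eef_pos: [545.6, 312.2, 404.5]
tcp_rot: [3.141, -0.0, 1.273]
contact_force: [0.8, 0.7, -2.1]
opening: 0.277
```

>>> drive_tool:
  targets: [0, 0, -0.005, 0, 0, 0, 0, 0, 0, -0.005, 0, 0, 0, 0, 0, 0, -0.005, 0, 0, 0, 0]

```text
clock: 10.02
eef_pos: [545.7, 312.3, 408.0]
tcp_rot: [3.142, -0.0, 1.273]
contact_force: [0.8, -0.2, -1.5]
opening: 0.276
```

```bash
python3 -c "
from h import *
mv(592.4,60,408,1.256);print(sense())"
```

```text
shift m [-0.2274  0.1187 -0.    ] turn [ 0.     -0.      0.0168]
{'clock': 10.0167, 'qpos': array([5.17408527e-01, 2.81679898e-01, 1.50204597e+00, 2.49327061e-06,
       1.35783767e+00, 8.15371049e-01]), 'qvel': array([-0.00018536,  0.01456155,  0.01790769, -0.00179493, -0.00411175,
       -0.00023864]), 'joint_efforts': array([ 5.48070057e-04, -6.09940338e+01, -3.93058598e+01,  5.39921166e-04,
        4.40082990e-02,  1.88200653e-05]), 'eef_pos': array([545.66053407, 312.27621173, 407.97470225]), 'tcp_rot': array([ 3.14157447e+00, -2.28665354e-05,  1.27283328e+00]), 'contact_force': array([ 0.76594215, -0.1951979 , -1.54771924]), 'wrist_torque': array([-0.02157356,  0.01694121,  0.01850871]), 'opening': 0.27564120533533554}
```

>>> drive_tool:
  targets: [-0.01, 0.005, 0, 0, 0, 0, 0, -0.03, 0.016, 0, 0, 0, 0, 0, -0.05, 0.026, 0, 0, 0, 0, 0, -0.072, 0.038, 0, 0, 0, 0, 0, -0.094, 0.049, 0, 0, 0, 0, 0, -0.116, 0.061, 0, 0, 0, 0, 0, -0.138, 0.072, 0, 0, 0, 0, 0, -0.16, 0.084, 0, 0, 0, 0, 0, -0.182, 0.095, 0, 0, 0, 0, 0, -0.204, 0.106, 0, 0, 0, 0, 0, -0.219, 0.114, 0, 0, 0, 0, 0, -0.2274, 0.1187, 0, 0, 0, 0, 0]

```text
clock: 11.02
eef_pos: [592.2, 57.4, 407.0]
tcp_rot: [-3.14, 0.001, 1.271]
contact_force: [0.0, 0.2, -1.5]
opening: 0.278
```

>>> drive_tool:
  targets: [0, 0, 0, 0, 0, 0, 0, 0, 0, 0, 0, 0, 0, 0, 0, 0, 0, 0, 0, 0, 0]

```text
clock: 11.27
eef_pos: [592.3, 60.8, 407.7]
tcp_rot: [-3.141, -0.0, 1.273]
contact_force: [-0.6, 0.9, -1.4]
opening: 0.28
```

Run:
```python
from h import *
import pickle
f=get('wrist');s=get('scene');pickle.dump((f,s),open('f4.pkl','wb'))
a=cv2.resize(f['color'],None,fx=1.5,fy=1.5,interpolation=cv2.INTER_CUBIC)[:,120:620]
b=cv2.resize(s['color'][90:270,170:300],None,fx=2.2,fy=2.2,interpolation=cv2.INTER_CUBIC)
c=np.zeros((576,500+b.shape[1],3),np.uint8);c[:,:500]=a;c[:b.shape[0],500:]=b
cv2.imwrite('pics/w4.png',c);mv(592.4,60,408,1.273)
```

```text
shift m [-0.001   0.0004 -0.    ] turn [-0.0003 -0.0002  0.0009]
```

View pics/w4.png

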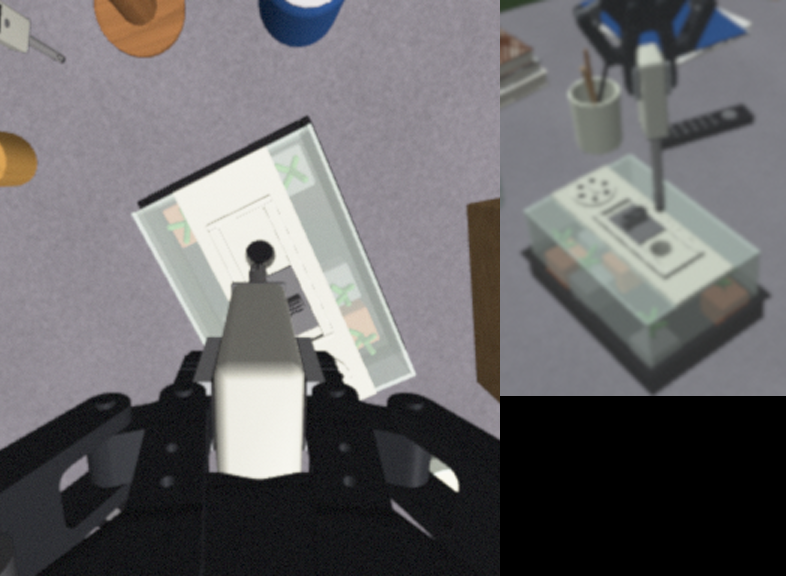

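The probe hangs upright over the port: in the wrist half the port is at about (260,252) with the rod's tip just below it; in the scene half the tip is at (659,207) and the port at (661,248).

Run:
```python
from h import *
import pickle
f,s=pickle.load(open('f4.pkl','rb'))
S=lambda u,v,z: ray(s,170+(u-500+.5)/2.2-.5,90+(v+.5)/2.2-.5,z)
print('scene tip',S(659,207,181),'port',S(661,248,120))
W=lambda u,v,z: ray(f,(120+u+.5)/1.5-.5,(v+.5)/1.5-.5,z)
print('wrist port',W(260,252,120))
a=cv2.resize(f['color'][140:210,215:295],None,fx=8,fy=8,interpolation=cv2.INTER_CUBIC)
a=cv2.convertScaleAbs(a,alpha=1.6,beta=10)
T=np.linalg.inv(np.array(f['world_from_camera']))
def pr(F,p):
    q=np.linalg.inv(np.array(F['world_from_camera']))@np.r_[p,1.];return F['cx']+F['f']*q[0]/q[2],F['cy']+F['f']*q[1]/q[2]
for z in(181,190,230,290): print(z,pr(f,[592.1,60.8,z]))
print('port',pr(f,[592.4,60,120]))
cv2.imwrite('pics/w4b.png',a)
```

```text
scene tip [589.6  56.1 181. ] port [592.   58.9 120. ]
wrist port [594.   62.3 120. ]
181 (np.float64(252.10258744870032), np.float64(179.62349127824166))
190 (np.float64(252.09998970525757), np.float64(181.4849225195744))
230 (np.float64(252.08631420739098), np.float64(191.2841962085476))
290 (np.float64(252.05582393686672), np.float64(213.1322129048295))
port (np.float64(252.51738105375637), np.float64(169.87106988045156))
```

View pics/w4b.png

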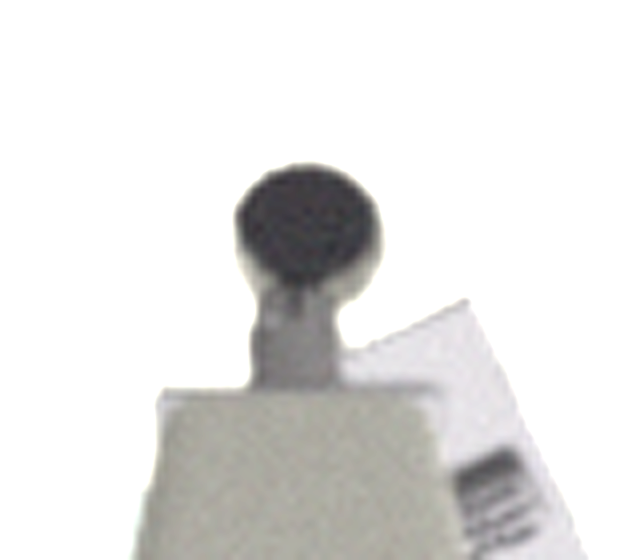

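The zoom shows the port ellipse spanning x 235–382 (centre about (308,235)), the rod near its tip centred on x≈299, and the handle's lower far edge at row ≈390.

Run:
```python
from h import *
import pickle
f,s=pickle.load(open('f4.pkl','rb'))
def pr(F,p):
    q=np.linalg.inv(np.array(F['world_from_camera']))@np.r_[p,1.];return np.round([F['cx']+F['f']*q[0]/q[2],F['cy']+F['f']*q[1]/q[2]],2)
tx=np.array([.293,.956,0])
st=sense();print(st['eef_pos'])
A=np.array([st['eef_pos'][0],st['eef_pos'][1],0])
for o in(-2,0,2):
  print(o,[pr(f,A+(o+19)*tx+[0,0,z]) for z in(288,291,294)],'scene tip',pr(s,A+o*tx+[0,0,181]))
print('want row 188.25; scene tip obs',170+159.5/2.2-.5,90+207.5/2.2-.5)
print('rib/port check in scene', pr(s,[592.4,60,120]),'obs',170+161.5/2.2-.5,90+248.5/2.2-.5)
```

```text
[592.32612096  61.08902161 407.97241023]
-2 [array([252.23, 188.87]), array([252.23, 189.95]), array([252.24, 191.07])] scene tip [241.87 184.83]
0 [array([252.23, 186.11]), array([252.23, 187.15]), array([252.23, 188.24])] scene tip [242.06 185.36]
2 [array([252.23, 183.33]), array([252.23, 184.34]), array([252.23, 185.38])] scene tip [242.25 185.88]
want row 188.25; scene tip obs 242.0 183.8181818181818
rib/port check in scene [243.01 202.77] obs 242.9090909090909 202.45454545454544
```

>>> drive_tool:
  targets: [0, 0.0012, 0.005, 0, 0, 0, 0, 0, 0.0012, 0.015, 0, 0, 0, 0, 0, 0.0012, 0.025, 0, 0, 0, 0, 0, 0.0012, 0.035, 0, 0, 0, 0, 0, 0.0012, 0.045, 0, 0, 0, 0, 0, 0.0012, 0.05, 0, 0, 0, 0, 0, 0.0012, 0.05, 0, 0, 0, 0, 0, 0.0012, 0.05, 0, 0, 0, 0, 0, 0.0012, 0.05, 0, 0, 0, 0]

```text
clock: 12.12
eef_pos: [593.9, 59.7, 358.5]
tcp_rot: [3.141, -0.0, 1.273]
contact_force: [0.1, -0.9, -1.4]
opening: 0.273
```

Run:
```python
from h import *
import pickle
f=get('wrist');s=get('scene');pickle.dump((f,s),open('f5.pkl','wb'))
a=cv2.resize(f['color'][130:210,210:300],None,fx=5,fy=5,interpolation=cv2.INTER_CUBIC)
b=cv2.resize(s['color'][165:220,220:270],None,fx=7,fy=7,interpolation=cv2.INTER_CUBIC)
c=np.zeros((400,800,3),np.uint8);c[:,:450]=a;c[:385,450:]=b
c=cv2.convertScaleAbs(c,alpha=1.3);cv2.imwrite('pics/w5.png',c);print(sense()['eef_pos'],sense()['contact_force'])
```

```text
[593.93099995  59.76556367 358.74916061] [ 0.18925647 -0.08256661 -0.51328064]
```

View pics/w5.png

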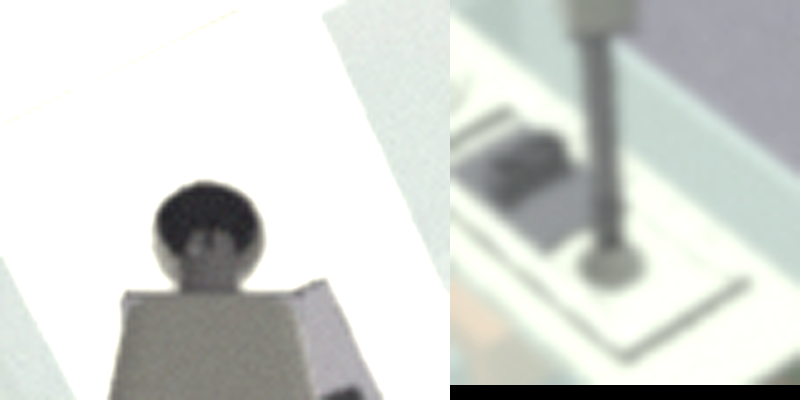

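Wrist half: port ellipse x 153–266, y from 180; rod centred on x≈210, its end near (208,228). Scene half: rod end near (609,250), port centred about (612,266).

Run:
```python
from h import *
import pickle
f,s=pickle.load(open('f5.pkl','rb'))
def pr(F,p,o,k,x0=0):
    q=np.linalg.inv(np.array(F['world_from_camera']))@np.r_[p,1.];u,v=F['cx']+F['f']*q[0]/q[2],F['cy']+F['f']*q[1]/q[2]
    return np.round([x0+(u-o[0]+.5)*k-.5,(v-o[1]+.5)*k-.5],1)
tx=np.array([.293,.956,0]);A=np.array([593.93,59.77,0])
for o in(-2,0,2): print(o,'wrist end near edge',pr(f,A+(o+6)*tx+[0,0,131.8],(210,130),5),'scene end',pr(s,A+o*tx+[0,0,131.8],(220,165),7,450))
B=np.array([592.4,60,120])
for d in ([0,0,0],13*tx,-13*tx,[-13,0,0],[13,0,0]): print('port wrist',pr(f,B+d,(210,130),5),'scene',pr(s,B+d,(220,165),7,450))
```

```text
-2 wrist end near edge [211.8 232.1] scene end [607.3 241.9]
0 wrist end near edge [211.8 223.1] scene end [608.5 245.6]
2 wrist end near edge [211.8 214. ] scene end [609.8 249.3]
port wrist [205.  239.7] scene [614.1 267.4]
port wrist [204.9 182.8] scene [622.4 291.6]
port wrist [205.2 295.3] scene [605.9 243.7]
port wrist [150.3 256.2] scene [644.4 253.7]
port wrist [260.1 223.1] scene [583.4 281.2]
```

>>> drive_tool:
  targets: [0.0012, -0.0005, 0, 0, 0, 0, 0, 0.0012, -0.0005, 0, 0, 0, 0, 0, 0.0012, -0.0005, 0.004, 0, 0, 0, 0, 0.0012, -0.0005, 0.01, 0, 0, 0, 0, 0.0012, -0.0005, 0.016, 0, 0, 0, 0, 0.0012, -0.0005, 0.022, 0, 0, 0, 0, 0.0012, -0.0005, 0.028, 0, 0, 0, 0, 0.0012, -0.0005, 0.034, 0, 0, 0, 0, 0.0012, -0.0005, 0.04, 0, 0, 0, 0, 0.0012, -0.0005, 0.044, 0, 0, 0, 0, 0.0012, -0.0005, 0.046, 0, 0, 0, 0, 0.0012, -0.0005, 0.046, 0, 0, 0, 0]

```text
clock: 13.22
eef_pos: [593.4, 61.0, 311.5]
tcp_rot: [-3.141, 0.0, 1.273]
contact_force: [-0.6, -0.3, -1.1]
opening: 0.278
```

>>> drive_tool:
  targets: [0, 0, 0.004, 0, 0, 0, 0, 0, 0, 0.01, 0, 0, 0, 0, 0, 0, 0.016, 0, 0, 0, 0, 0, 0, 0.022, 0, 0, 0, 0, 0, 0, 0.028, 0, 0, 0, 0, 0, 0, 0.034, 0, 0, 0, 0, 0, 0, 0.04, 0, 0, 0, 0, 0, 0, 0.044, 0, 0, 0, 0, 0, 0, 0.046, 0, 0, 0, 0, 0, 0, 0.046, 0, 0, 0, 0, 0, 0, 0.046, 0, 0, 0, 0, 0, 0, 0.046, 0, 0, 0, 0]

```text
clock: 14.22
eef_pos: [593.7, 61.1, 266.4]
tcp_rot: [3.141, -0.0, 1.273]
contact_force: [-0.3, -0.4, -0.6]
opening: 0.277
```

>>> drive_tool:
  targets: [0, 0, 0, 0, 0, 0, 0, 0, 0, 0, 0, 0, 0, 0, 0, 0, 0, 0, 0, 0, 0, 0, 0, 0, 0, 0, 0, 0, 0, 0, 0, 0, 0, 0, 0, 0, 0, 0, 0, 0, 0, 0]

```text
clock: 14.72
eef_pos: [593.5, 61.1, 266.1]
tcp_rot: [3.142, -0.0, 1.273]
contact_force: [0.5, 0.2, -1.3]
opening: 0.273
```

Run:
```python
from h import *
f=get('wrist');s=get('scene');t=get('top')
a=cv2.resize(f['color'][130:210,210:300],None,fx=5,fy=5,interpolation=cv2.INTER_CUBIC)
b=cv2.resize(s['color'][165:220,220:270],None,fx=7,fy=7,interpolation=cv2.INTER_CUBIC)
c=np.zeros((400,800,3),np.uint8);c[:,:450]=a;c[:385,450:]=b
c=cv2.convertScaleAbs(c,alpha=1.3);cv2.imwrite('pics/w6.png',c);st=sense();print(st['eef_pos'],st['tcp_rot'],st['contact_force'],abs(st['qvel']).max())
```

```text
[593.53817656  61.08600265 266.10958741] [-3.14158602e+00  9.50975339e-06  1.27284631e+00] [ 0.04184624 -0.59954113 -1.75187039] 0.0019250055283441174
```

View pics/w6.png

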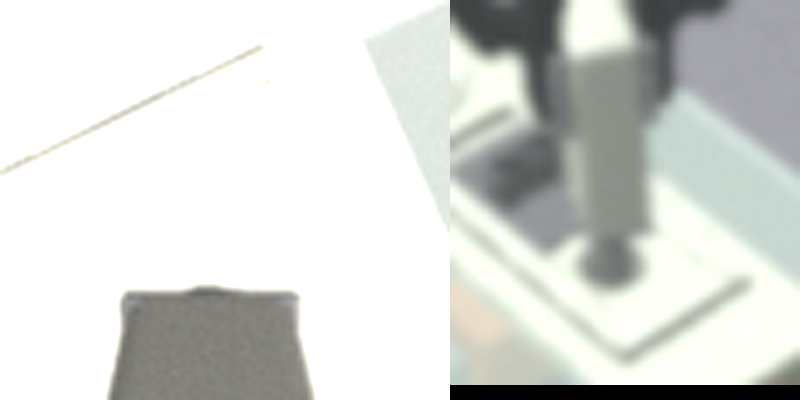

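The rod is in the port (about x 609 against a port centre of about 612), with the handle clear above the lid. The arm is still and the forces are near the hanging weight.

```bash
python3 -c "
from rig import sign_off
print(sign_off())"
```

```text
the job is handed in; nothing more can be done
None
```

The shutter is open against its end stop, and the gripper is holding the probe by its handle with the rod about 81 mm down the port. I handed the job in at about 15 s on the clock, and no verdict came back.

- **Shutter:** I gripped the rib and slid it until it stopped, where the push rose to about 22 N. A picture afterwards put the plate's edge about 19 mm from the port's centre, which matches the full 50 mm of travel.
- **Depth and tilt:** the 81 mm is worked out from the tool height. The tool is vertical within 0.001 rad; I did not measure the rod's own tilt.
- **Hold:** the arm is still, the opening of 0.27 fits the 24 mm handle, and the wrist force is about 1–2 N, close to the probe's own weight. I saw no sign of it touching the lid or port.
- **Centring:** the two cameras disagreed by about 1.5 mm sideways, so I split the difference. I estimate the rod is within about 2 mm of the axis, against the 5 mm allowed. The last wrist view could not confirm this because the handle hid the port.
- **Other things on the table:** I never went near them on purpose, but I took no final measurement of where they stand.

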